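# Ram the bearings home in the storage tube

## Task

Two ball bearings are stuck in the open clear plastic tube of the bearing rack. Take the wooden rammer out of its block, push both bearings down the tube with it until they bottom out firmly on the bearings already in there, with no gaps left, then draw the rammer out and stand it back upright in its hole in the block. Leave the other things on the counter alone.

Things in the scene. Friction and masses are not known exactly. Their poses are not given: they have to be found in the camera images.
- rack: bearing rack fixed to the counter: a brown timber block (75 x 150 x 40 mm) holding two clear plastic tubes (outer diameter 37, bore 33) that stand upright with their rims 130 mm above the counter. The open tube stands on this origin; a full tube closed with a blue cap (top at 134 mm) stands 65 mm from it along the rack's +y. The origin is on the counter on the open tube's axis, z up; the block reaches from y = -42.5 to +107.5 mm
- tube_mouth (a point): centre of the open tube's rim, 130 mm above the counter; the 33 mm bore is straight down from here. Four bearings already lie at its bottom, their top 80 mm below this point; the two stuck ones must join them, so that the upper face of the upper one ends 60 mm below this point
- bearing_upper_top (a point): centre of the upper face of the upper stuck bearing (steel, red seals, 32 mm diameter, 10 mm thick), just inside the mouth: 4 to 18 mm below the rim at the start. It sits snugly and slides only when pushed: about 2.5 N of drag
- bearing_lower_top (a point): centre of the upper face of the lower stuck bearing (steel, black seals, same size), farther down: 30 to 52 mm below the rim at the start, so there is a gap under the upper one and another under itself. Also about 2.5 N of drag, so that moving the two together takes about 5 N; once they sit on the stack nothing yields any more, and a firm final push of some 12 to 20 N shows it
- rammer_handle (a point): middle of the handle of the loose wooden rammer (90 g), which stands upright in its block; z is its axis, pointing up. From the foot up: round shank of diameter 24 mm and 95 mm long, collar of diameter 44 and 8 thick, round handle of diameter 34 and 75 long, slightly tapered at its ends. This point lies 140.5 mm above the foot's flat end and 37.5 mm below the handle's top
- rammer_foot (a point): centre of the flat foot (lower end) of the rammer's shank; it touches the bottom of the block's hole at the start, 10 mm above the counter
- holder_hole (a point): centre of the mouth of the rammer's hole in the dark timber tool block (90 x 100 x 60 mm, fixed to the counter); the mouth is 60 mm above the counter, the hole 30 mm in diameter, 50 mm deep and vertical. The smaller 12 mm hole beside it stays empty
- wrench_a: larger open-end wrench, steel, 190 mm long, lying flat; origin under its middle, x along it; leave it
- wrench_b: smaller open-end wrench, steel, 155 mm long, lying flat; origin under its middle, x along it; leave it
- tile: white ceramic tile offcut, 100 x 200 x 8 mm, lying flat; origin under its centre, y along its length; leave it
- clamp: orange plastic spring clamp, about 180 mm long and 29 mm high, lying on its side; origin under its pivot, jaws to its +x; leave it
- drill_case: black plastic drill case, 270 x 300 x 94 mm with a carrying handle to its -x; origin under its centre; leave it

How it is judged:
On the way:
1. both bearings are home on the stack (within 1.5 mm) and the rammer is pushing on the upper one (over 2 N) for a moment (0.05 s) (z of bearing_upper_top in the frame of rack below 0.0715 m and z of bearing_lower_top in the frame of rack below 0.0615 m and contact force between rammer and bearing_upper above 2 N), for 0.05 s.
At the end, for the whole second after the job is handed in: Both stuck bearings sit on the stack at the bottom of the open tube, no more than 1.5 mm short of fully home (upper faces 70 and 60 mm above the counter), and the rammer is let go and at rest upright (within 0.2 rad) in its hole in the tool block, its foot within 10 mm of the bottom (z of bearing_upper_top in the frame of rack below 0.0715 m and z of bearing_lower_top in the frame of rack below 0.0615 m and horizontal distance between rammer_foot and holder_hole below 0.01 m and height (world z) of rammer_foot below 0.02 m and angle between rammer_handle's own z axis and vertical below 0.2 rad and linear speed of rammer below 0.02 m/s); the robot touches nothing.
It fails at once if a bystander (wrench, tile, clamp or drill case) is moved more than 20 mm (distance of any of wrench_a, wrench_b, tile, clamp, drill_case from where it was at the start of the episode above 0.02 m).
It also fails if it takes over 51 s, if anything falls off the work surface, if the arm or the gripper's body presses on something with over 40 N, if the wrist force passes 120 N, or if a joint passes its speed limit or range.

## Robot

A 6-joint arm with a two-finger parallel gripper is mounted at the origin on the work surface. World frame = base frame: x ahead of the robot, y to its left, z up, the work surface at z = 0. Lengths are in m, angles in rad, forces in N, time in s.
With the tool pointing down it reaches from about 0.375 to 0.975 m from the base axis. Payload 3.8 kg.
Tool frame: the origin (TCP) lies on the centre line of the jaws, within the pads' length; the fingertips stand 14 mm ahead of it and the grasp point (between the pads) lies 5 mm behind it; z points along the fingers, y is the line along which they close (so a half turn about z gives the same grasp; the last joint's range is limited). The gripper opens to 88 mm and grips with 3 to 60 N. Pads are 18 mm wide; open, the fingers measure 123 mm over their backs; the gripper's body (75 mm by 187 mm) begins 45 mm behind the grasp point.
Start: joints at [-1.386, 0.264, 1.604, -0, 1.274, -0.037], TCP at [0.148, -0.658, 0.253] pointing down, gripper open.
Joint ranges: [-2.63, 2.63], [-0.94, 2.18], [0.31, 2.57], [-1.31, 4.45], [0, 2.66], [-2.55, 2.55]. Speed limits (rad/s): [2.57, 2.57, 3.14, 3.14, 3.14, 3.14].

## Interface

Orientations are given as a 3x3 rotation matrix whose columns are the frame's x, y, z axes.
In Python, from plant import status, snapshot, hand_in, search_frame, outline_of, landmark_of gives the robot as it stands. The module is installed in compiled form; this text tells all that it offers.
- The arm moves only by the tool step_arm, never from a script. Its argument "targets" is a list of rows, each a list of 3 entries, a list of its own where there are three numbers: the opening, from 0 (shut) to 1 (fully open), then the shift along the tool's x, y, z in m, then the turn, a rotation vector about the tool's x, y, z in rad. A call has exactly 5 rows; each row shifts and turns the commanded pose from where the row before left it, along the tool's axes as they then stand; what a row does not reach is not made up. A row lasts 1/10 s, in which the tool goes at most 50 mm and 8.59 degrees, less where a joint would pass 70% of its speed; a pose out of reach is approached as far as the arm can. A call with a gripper value outside its range is refused whole. The fingers move at their own pace and stop on an object; "newtons" is the grip in N (left out, the last holds). Time passes only in rows, so rows that do not move let the fingers close, or fill a call up. It gives the time, the measured TCP pose, the force, the opening and the grip force at its end, in the units of the state.
- status.read_state(): the state, without advancing time (a new reading comes with each control period).
- snapshot(name): name is "scene" or "side" or "wrist"; returns a dict with "pixels" (480x640x3 uint8, red, green, blue), "mtx" (3x3 intrinsics, pixels), "D" ([k1, k2, p1, p2, k3] as OpenCV has them; the pictures are not rectified), "xyz" and "orientation" of the camera in the world; the wrist camera has in their place "mount" (4x4, takes a point from camera to tool coordinates, whose origin is the TCP and whose axes are the flange's). Camera axes: x right, y down, z forward; pixel columns grow to the right and rows downward; lengths in m; the calibration is good to about 2 mm. A picture is of the moment at which its call begins: read the wrist's pose just before it. There is no depth.
- hand_in(): hands the job in; it is judged then, once.
Trained networks look in a picture, given as the dict that the camera call returned (one of the last four; its "shot" number tells which), for a name from the list of things; names that differ only in an ending like _2 or _b are one class to them, and where a whole thing is asked for, a point or a joint stands for the part that bears it (a point fixed in the world has none). Each returns a list of dicts, best first, with "confidence" (0 to 1); they miss things now and then, are a little off and sometimes report something else, mostly with a low value. They report only what shows in the picture. A call takes as long as a camera call.
- search_frame(picture, target): "at" ([x, y, z] in m, in world coordinates, good to about 4 mm: the middle of the surface that is visible of it).
- outline_of(picture, target): "pixels" (480x640 bool, what is visible of it).
- landmark_of(picture, target): "at" ([x, y, z] in m, in world coordinates, good to about 4 mm: a listed point, or the origin of a listed thing).
The state is a dict: "clock": time; "qpos": joint angles; "joint_velocities": joint speeds; "effort": joint torques, N m; "ee_pos": TCP position; "tool_rot": TCP orientation; "ft_force": force on the tool from outside, world axes, zero at the start; "torque": the same for the moment, N m; "grip_width": finger opening in m; "finger_force": force on a finger pad.
Only numpy, scipy, OpenCV 4.12 (cv2) and the standard library are available. Lean on these libraries where they do the work, as an engineer would, in place of code of your own. Each camera call takes 0.05 s, during which the arm holds its last target. There are 200 camera calls.

## Working session

There is one attempt and no reset: what is moved stays moved. The work goes in short steps, Python scripts to look and compute and a tool call to move; the robot and the scene stay as the last step left them, time stands still between calls to the robot, and variables do not carry over. Pictures are saved under pics/ and viewed, at most 10 in all, crops included, and the job is handed in when it is done.

Besides the shell and the picture viewer there is one more tool, called as name(argument=value, ...), one argument or row to a line, values as JSON. step_arm: Moves the arm, as the interface text tells. Its arguments: {"type":"object","properties":{"targets":{"type":"array","items":{"type":"array"}},"newtons":{"type":"number"}},"required":["targets"]}

```bash
mkdir -p pics; cat > h.py <<'E'
import numpy as np, cv2
from plant import status, snapshot, hand_in, search_frame, outline_of, landmark_of
def save(p,n): cv2.imwrite('pics/'+n,p['pixels'][:,:,::-1])
E
python3 - <<'E'
from h import *
np.set_printoptions(precision=4,suppress=True)
s=status.read_state(); print(s['clock'],s['ee_pos'],s['tool_rot'],s['grip_width'])
im=[]
for n in ["scene","side"]:
    p=snapshot(n); im.append(p['pixels']); print(n,p['xyz'])
    for t in ["rack","tube_mouth","rammer_handle","rammer_foot","holder_hole","bearing_upper_top","bearing_lower_top","drill_case","clamp","wrench_a","tile"]:
        print(t,[(np.round(d['at'],3),round(d['confidence'],2)) for d in landmark_of(p,t)[:2]])
cv2.imwrite('pics/a.png',cv2.resize(np.vstack(im),(400*1,600))[:,:,::-1]); cv2.imwrite('pics/s.png',im[0][:,:,::-1]); cv2.imwrite('pics/d.png',im[1][:,:,::-1])
E
```

```text
0.0 [ 0.1484 -0.6578  0.2514] [[ 0.9755  0.22   -0.0004]
 [ 0.22   -0.9755  0.0021]
 [ 0.0001 -0.0021 -1.    ]] 0.0882546459722072
scene [ 1.374  -0.1542  0.7769]
rack [(array([ 0.59 , -0.142,  0.003]), 0.56)]
tube_mouth [(array([ 0.588, -0.139,  0.128]), 0.55)]
rammer_handle [(array([0.503, 0.181, 0.152]), 0.93)]
rammer_foot []
holder_hole [(array([0.503, 0.184, 0.06 ]), 0.77)]
bearing_upper_top [(array([ 0.59 , -0.14 ,  0.125]), 0.56)]
bearing_lower_top []
drill_case [(array([0.667, 0.442, 0.001]), 0.89)]
clamp [(array([ 0.793, -0.048,  0.001]), 0.88)]
wrench_a [(array([ 0.707, -0.353, -0.002]), 0.77)]
tile [(array([ 0.464, -0.436, -0.004]), 0.81)]
side [0.3114 0.9532 0.7039]
rack [(array([ 0.596, -0.145,  0.002]), 0.79), (array([ 0.659,  0.448, -0.004]), 0.27)]
tube_mouth [(array([ 0.591, -0.137,  0.135]), 0.93)]
rammer_handle [(array([0.502, 0.181, 0.148]), 0.6)]
rammer_foot [(array([ 0.795, -0.047,  0.002]), 0.29)]
holder_hole [(array([0.502, 0.181, 0.058]), 0.87), (array([ 0.706, -0.355,  0.   ]), 0.59)]
bearing_upper_top [(array([ 0.463, -0.433,  0.001]), 0.68), (array([ 0.589, -0.138,  0.128]), 0.55)]
bearing_lower_top []
drill_case [(array([ 0.454,  0.408, -0.003]), 0.72), (array([ 0.661,  0.447, -0.003]), 0.61)]
clamp [(array([ 0.795, -0.046,  0.001]), 0.56)]
wrench_a [(array([ 0.456,  0.407, -0.001]), 0.97), (array([ 0.706, -0.351,  0.002]), 0.55)]
tile [(array([ 0.462, -0.431,  0.   ]), 0.76), (array([0.499, 0.185, 0.06 ]), 0.6)]
```

View pics/s.png

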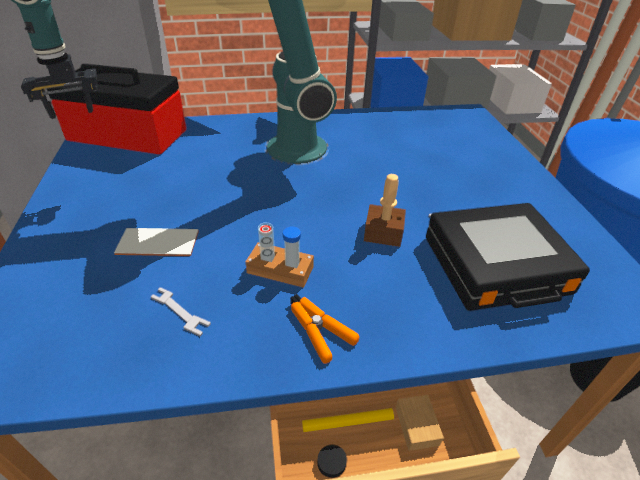

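View pics/d.png

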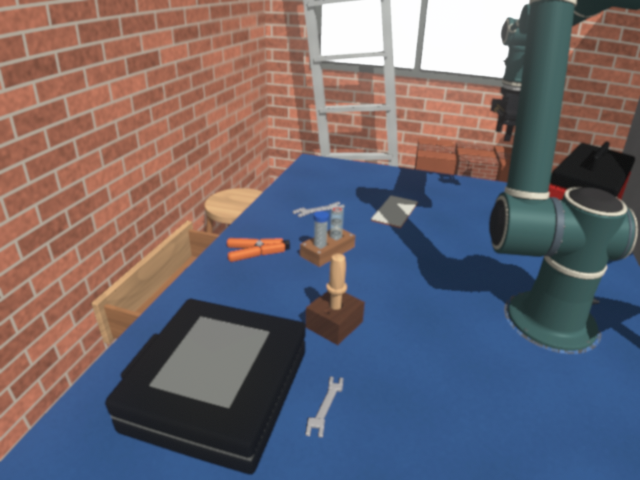

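The rack (open tube at about px 266,228 in the scene view) and the upright rammer (px 390,190) agree with the network positions. Moving towards the rack for a close look on the way.

step_arm(
  targets=[
    [1,[0.0325,-0.024,0],[0,0,0]],
    [1,[0.0325,-0.024,0],[0,0,0]],
    [1,[0.0325,-0.024,0],[0,0,0]],
    [1,[0.0325,-0.024,0],[0,0,0]],
    [1,[0.0325,-0.024,0],[0,0,0]],
  ],
  newtons=50,
)

```text
clock: 1.7
ee_pos: [0.2814, -0.5044, 0.2529]
tool_rot: [[0.976, 0.22, 0.0], [0.22, -0.976, -0.0], [0.0, 0.0, -1.0]]
ft_force: [0.9, 0.2, 0.0]
grip_width: 0.0879
finger_force: 0.0
```

step_arm(
  targets=[
    [1,[0.0325,-0.024,0],[0,0,0]],
    [1,[0.0325,-0.024,0],[0,0,0]],
    [1,[0.0325,-0.024,0],[0,0,0]],
    [1,[0.0325,-0.024,0],[0,0,0]],
    [1,[0.0325,-0.024,0],[0,0,0]],
  ],
)

```text
clock: 2.2
ee_pos: [0.4136, -0.3515, 0.253]
tool_rot: [[0.976, 0.22, 0.001], [0.22, -0.976, -0.0], [0.0, 0.001, -1.0]]
ft_force: [0.9, 0.2, -0.6]
grip_width: 0.088
finger_force: 0.0
```

step_arm(
  targets=[
    [1,[0.0325,-0.024,-0.01],[0,0,0]],
    [1,[0.0325,-0.024,-0.01],[0,0,0]],
    [1,[0.0325,-0.024,-0.01],[0,0,0]],
    [1,[0.0325,-0.024,-0.01],[0,0,0]],
    [1,[0.0325,-0.024,-0.01],[0,0,0]],
  ],
)

```text
clock: 2.7
ee_pos: [0.5457, -0.1986, 0.3034]
tool_rot: [[0.975, 0.22, 0.0], [0.22, -0.975, -0.0], [0.0, 0.0, -1.0]]
ft_force: [-0.4, -1.1, 0.3]
grip_width: 0.0881
finger_force: 0.0
```

```bash
cat >> h.py <<'E'
np.set_printoptions(precision=4,suppress=True)
def wl(names,png=None):
    s=status.read_state(); p=snapshot("wrist"); print(s['clock'],s['ee_pos'],s['tool_rot'].__repr__() if 0 else np.array(s['tool_rot']).round(3).tolist())
    for t in names: print(t,[(np.round(d['at'],4),round(d['confidence'],2)) for d in landmark_of(p,t)[:2]])
    if png: save(p,png)
    return s,p
E
python3 -c "
from h import *
s,p=wl(['tube_mouth','rack','bearing_upper_top','rammer_handle'],'w1.png'); print(p['mount'])"
```

```text
2.7 [ 0.5457 -0.1986  0.3034] [[0.975, 0.22, 0.0], [0.22, -0.975, -0.0], [0.0, 0.0, -1.0]]
tube_mouth []
rack [(array([ 0.5919, -0.1422, -0.0007]), 0.81)]
bearing_upper_top [(array([ 0.5898, -0.1409,  0.1225]), 0.55)]
rammer_handle []
[[-0.0006 -0.9573 -0.2892  0.0748]
 [ 1.     -0.0006  0.     -0.001 ]
 [-0.0002 -0.2892  0.9573 -0.1328]
 [ 0.      0.      0.      1.    ]]
```

View pics/w1.png

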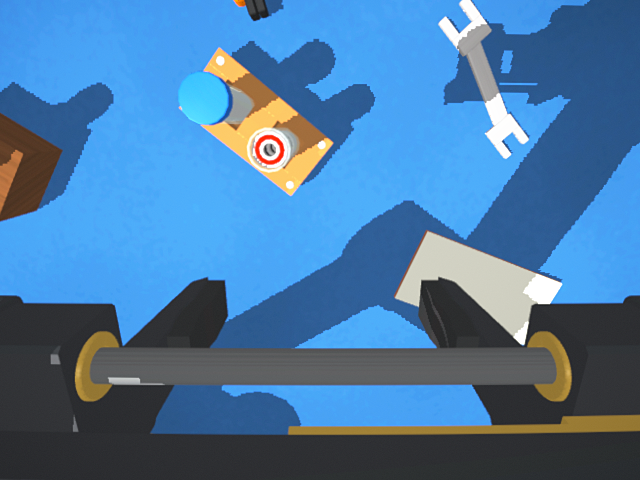

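The wrist view shows the open tube with the red-sealed bearing at px (269,149), the blue cap at (205,98), and wide clearance around. I'll triangulate the red ring with the scene camera.

```bash
cat >> h.py <<'E'
def ray(p,uv,s=None):
    u=cv2.undistortPoints(np.array([[uv]],float),np.array(p['mtx']),np.array(p['D']))[0,0]; d=np.array([*u,1.])
    if 'mount' in p:
        T=np.eye(4); T[:3,:3]=s['tool_rot']; T[:3,3]=s['ee_pos']; T=T@np.array(p['mount']); R,o=T[:3,:3],T[:3,3]
    else: R,o=np.array(p['orientation']),np.array(p['xyz'])
    return o,R@d
def atz(o,d,z): return o+d*(z-o[2])/d[2]
def tri(rs):
    A=np.zeros((3,3));b=np.zeros(3)
    for o,d in rs:
        d=d/np.linalg.norm(d);M=np.eye(3)-np.outer(d,d);A+=M;b+=M@o
    return np.linalg.solve(A,b)
def blob(p,f,box):
    x0,y0,x1,y1=box;im=p['pixels'][y0:y1,x0:x1].astype(int);m=f(im);y,x=np.nonzero(m)
    return ((x.min()+x.max())/2+x0,(y.min()+y.max())/2+y0),m.sum(),(np.ptp(x),np.ptp(y))
E
python3 - <<'E'
from h import *
red=lambda i:(i[...,0]>130)&(i[...,1]<75)&(i[...,2]<75)
s=status.read_state();w=snapshot("wrist");c=snapshot("scene")
a=blob(w,red,(240,120,300,180));b=blob(c,red,(250,215,285,245));print(a,b)
rw=ray(w,a[0],s);rc=ray(c,b[0]);print(tri([rw,rc]))
for z in(.112,.119,.126,.13):print(z,atz(*rw,z),atz(*rc,z))
cr=w['pixels'][110:190,225:315]; cv2.imwrite('pics/c1.png',cv2.resize(cr,None,fx=6,fy=6,interpolation=cv2.INTER_NEAREST)[:,:,::-1])
# capped tube
blue=lambda i:(i[...,0]<60)&(i[...,2]>150)
E
```

```text
((np.float64(267.5), np.float64(147.0)), np.int64(265), (np.int64(27), np.int64(28))) ((np.float64(265.5), np.float64(228.0)), np.int64(8), (np.int64(9), np.int64(4)))
[ 0.5908 -0.1402  0.1252]
0.112 [ 0.5897 -0.1386  0.112 ] [ 0.5748 -0.1396  0.112 ]
0.119 [ 0.5903 -0.1396  0.119 ] [ 0.5832 -0.1398  0.119 ]
0.126 [ 0.5909 -0.1405  0.126 ] [ 0.5916 -0.14    0.126 ]
0.13 [ 0.5912 -0.1411  0.13  ] [ 0.5964 -0.14    0.13  ]
```

View pics/c1.png

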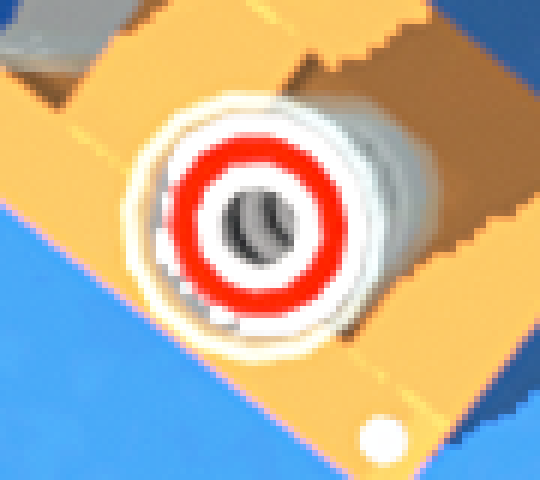

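step_arm(
  targets=[
    [1,[0.003,-0.048,0.0],[0,0,0]],
    [1,[0.003,-0.048,0.0],[0,0,0]],
    [1,[0.003,-0.048,0.0],[0,0,0]],
    [1,[0.003,-0.048,0.0],[0,0,0]],
    [1,[0.003,-0.048,0.0],[0,0,0]],
  ],
)

```text
clock: 3.55
ee_pos: [0.5056, 0.0375, 0.3024]
tool_rot: [[0.976, 0.217, -0.0], [0.217, -0.976, -0.0], [-0.0, 0.0, -1.0]]
ft_force: [0.2, -0.3, 0.2]
grip_width: 0.0877
finger_force: 0.0
```

```bash
python3 -c "
from h import *
s,p=wl(['rammer_handle','holder_hole','rammer_foot'],'w2.png')
p=snapshot('scene')
for t in ['rammer_handle','holder_hole']: print(landmark_of(p,t)[:1])"
```

```text
3.55 [0.5056 0.0375 0.3024] [[0.976, 0.217, -0.0], [0.217, -0.976, -0.0], [-0.0, 0.0, -1.0]]
rammer_handle [(array([0.4974, 0.1922, 0.1524]), 0.81)]
holder_hole [(array([0.5069, 0.1791, 0.0606]), 0.77)]
rammer_foot [(array([0.4976, 0.1791, 0.0124]), 0.85)]
[{'at': [0.5039, 0.1799, 0.1532], 'confidence': 0.89}]
[{'at': [0.5049, 0.1835, 0.0585], 'confidence': 0.87}]
```

View pics/w2.png

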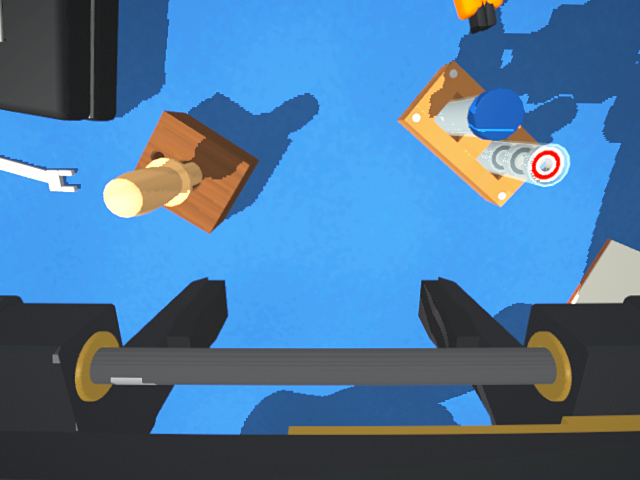

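The view shows the rammer top at px (124,197), the collar near (171,182), and the block with its small hole at (157,156). I'll compute the positions along the axis.

```bash
python3 - <<'E'
from h import *
s=status.read_state();w=snapshot("wrist")
print('top',atz(*ray(w,(124,197),s),.188),'collar',atz(*ray(w,(171,183),s),.113))
m=outline_of(w,'rammer_handle')
if m:
    y,x=np.nonzero(m[0]['pixels']);print(m[0]['confidence'],x.min(),x.max(),y.min(),y.max())
c=snapshot('scene');m=outline_of(c,'rammer_handle')[0]['pixels'];y,x=np.nonzero(m)
for r in range(y.min(),y.max()+1,6): print(r,x[y==r].min(),x[y==r].max())
rows=[y.min()+4,y.min()+22]
# expected pixel of vertical axis at (.503,.182)
R=np.array(c['orientation']);o=np.array(c['xyz'])
P=np.array([[.503,.182,z] for z in(.06,.113,.15,.188)])
q=(P-o)@R;print(cv2.projectPoints(q,np.zeros(3),np.zeros(3),np.array(c['mtx']),np.array(c['D']))[0][:,0])
E
```

```text
top [0.5027 0.1805 0.188 ] collar [0.5018 0.1775 0.113 ]
174 389 394
180 385 397
186 384 397
192 383 396
198 382 395
204 382 396
210 383 391
216 382 390
[[385.0833 216.3067]
 [387.6602 200.3407]
 [389.5471 188.6053]
 [391.5651 176.0136]]
```

step_arm(
  targets=[
    [1,[0.0072,-0.0352,0.0],[0,0,0]],
    [1,[0.0072,-0.0352,0.0],[0,0,0]],
    [1,[0.0072,-0.0352,0.0],[0,0,0]],
    [1,[0.0072,-0.0352,0],[0,0,0]],
    [1,[0,0,0.02],[0,0,0]],
  ],
)

```text
clock: 4.6
ee_pos: [0.5057, 0.1846, 0.2856]
tool_rot: [[0.975, 0.223, 0.006], [0.223, -0.975, 0.004], [0.006, -0.002, -1.0]]
ft_force: [0.0, 0.1, 0.5]
grip_width: 0.0883
finger_force: 0.0
```

```bash
python3 - <<'E'
from h import *
s,w=wl(['rammer_handle'])
save(w,'w3.png')
E
```

```text
4.6 [0.5057 0.1846 0.2856] [[0.975, 0.223, 0.006], [0.223, -0.975, 0.004], [0.006, -0.002, -1.0]]
rammer_handle [(array([0.5006, 0.1878, 0.1521]), 0.91)]
```

View pics/w3.png

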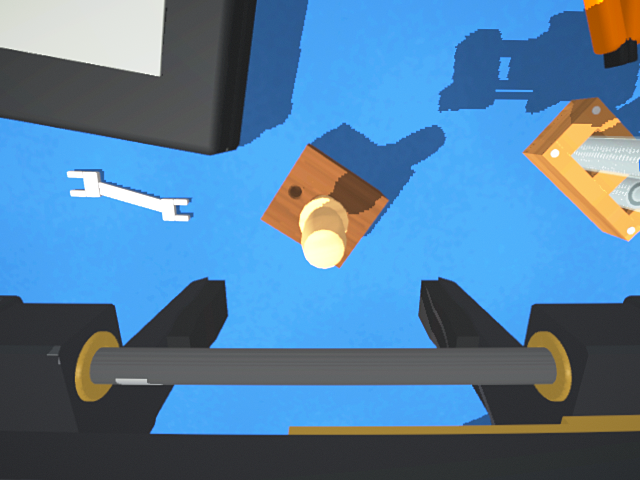

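Rammer top is at px (323,250), between the jaws (centre column ~322); I'll check x quickly.

```bash
python3 - <<'E'
from h import *
s=status.read_state();w=snapshot("wrist");print(s['ee_pos'],np.array(s['tool_rot']))
R=np.array(s['tool_rot'])
for uv,z in(((323,250),.188),((324,217),.113)):
    P=atz(*ray(w,uv,s),z);print(P,(P-s['ee_pos'])@R)
E
```

```text
[0.5025 0.1811 0.2801] [[ 0.9753  0.221  -0.0047]
 [ 0.221  -0.9753 -0.0017]
 [-0.0049  0.0006 -1.    ]]
[0.4975 0.1807 0.188 ] [-0.0045 -0.0008  0.0921]
[0.5012 0.1805 0.113 ] [-0.0005  0.0001  0.1671]
```

step_arm(
  targets=[
    [1,[-0.0015,0,0.03],[0,0,0]],
    [1,[0,0,0.03],[0,0,0]],
    [1,[0,0,0.03],[0,0,0]],
    [1,[0,0,0.03],[0,0,0]],
    [1,[0,0,0.01],[0,0,0]],
  ],
)

```text
clock: 5.25
ee_pos: [0.5008, 0.179, 0.1501]
tool_rot: [[0.976, 0.218, -0.005], [0.218, -0.976, -0.002], [-0.005, 0.001, -1.0]]
ft_force: [-0.1, -0.5, -0.7]
grip_width: 0.088
finger_force: 0.0
```

step_arm(
  targets=[
    [1,[0,0,0],[0,0,0]],
    [0.2,[0,0,0],[0,0,0]],
    [0.2,[0,0,0],[0,0,0]],
    [0.2,[0,0,0],[0,0,0]],
    [0.2,[0,0,0],[0,0,0]],
  ],
  newtons=50,
)

```text
clock: 5.75
ee_pos: [0.5031, 0.181, 0.154]
tool_rot: [[0.975, 0.22, 0.002], [0.22, -0.975, 0.001], [0.002, -0.0, -1.0]]
ft_force: [-0.6, -0.2, 0.9]
grip_width: 0.0581
finger_force: 0.0
```

step_arm(
  targets=[
    [0.2,[0,0,0],[0,0,0]],
    [0.2,[0,0,0],[0,0,0]],
    [0.2,[0,0,0],[0,0,0]],
    [0.2,[0,0,0],[0,0,0]],
    [0.2,[0,0,0],[0,0,0]],
  ],
)

```text
clock: 6.25
ee_pos: [0.5023, 0.1808, 0.1527]
tool_rot: [[0.975, 0.22, -0.0], [0.22, -0.975, -0.0], [-0.0, 0.0, -1.0]]
ft_force: [-0.0, 0.8, 0.8]
grip_width: 0.0328
finger_force: 50.0
```

step_arm(
  targets=[
    [0.2,[0,0,-0.02],[0,0,0]],
    [0.2,[0,0,-0.03],[0,0,0]],
    [0.2,[0,0,-0.035],[0,0,0]],
    [0.2,[0,0,-0.035],[0,0,0]],
    [0.2,[0,0,-0.03],[0,0,0]],
  ],
)

```text
clock: 6.75
ee_pos: [0.5023, 0.1807, 0.3044]
tool_rot: [[0.976, 0.22, 0.001], [0.22, -0.976, 0.0], [0.001, -0.0, -1.0]]
ft_force: [1.4, 0.5, -1.4]
grip_width: 0.0332
finger_force: 50.0
```

```bash
python3 - <<'E'
from h import *
s=status.read_state();print(s['clock'],s['ee_pos'],s['ft_force'],s['grip_width'],s['finger_force'])
R=np.array([[.975,.22],[.22,-.975]]);print(R.T@(np.array([.591,-.1405])-s['ee_pos'][:2]))
ims=[]
for n in('scene','side'):
    p=snapshot(n)
    for t in('rammer_foot','rammer_handle'): print(n,t,[(np.round(d['at'],3),round(d['confidence'],2)) for d in landmark_of(p,t)[:2]])
    c=(np.array(p['orientation']).T@(np.array(s['ee_pos'])-np.array(p['xyz'])));u=(p['mtx']@c)[:2]/c[2];u=u.astype(int)
    ims.append(cv2.resize(p['pixels'][max(0,u[1]-50):u[1]+70,u[0]-50:u[0]+50],(400,480),interpolation=cv2.INTER_CUBIC))
cv2.imwrite('pics/g.png',np.hstack(ims)[:,:,::-1])
E
```

```text
6.75 [0.5023 0.1807 0.3044] [ 1.3929  0.5479 -1.4179] 0.033194083827969074 49.980732668191195
[0.0158 0.3327]
scene rammer_foot [(array([0.502, 0.18 , 0.158]), 0.75)]
scene rammer_handle [(array([0.503, 0.179, 0.305]), 0.89), (array([ 0.796, -0.046,  0.004]), 0.35)]
side rammer_foot [(array([0.5  , 0.181, 0.163]), 0.87)]
side rammer_handle [(array([0.503, 0.179, 0.304]), 0.69), (array([0.5  , 0.185, 0.06 ]), 0.68)]
```

View pics/g.png

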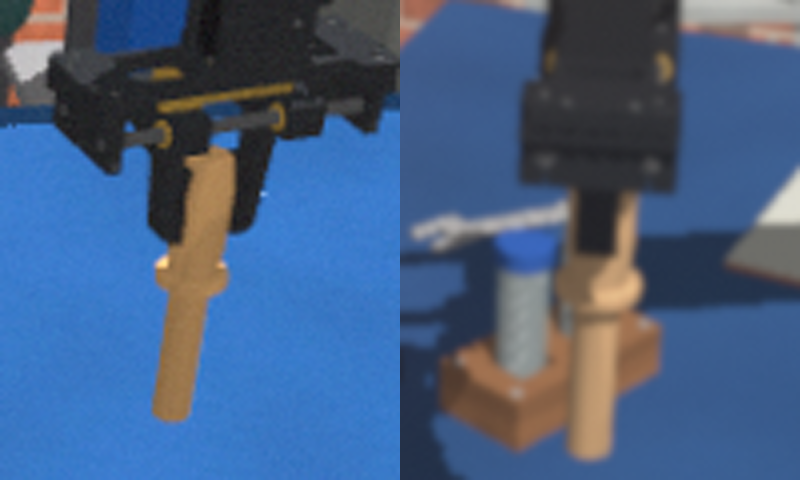

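Rammer hangs straight in the jaws, foot near (0.501,0.180,0.161). Moving over the tube.

step_arm(
  targets=[
    [0.2,[0.0017,0.0333,0],[0,0,0]],
    [0.2,[0.0017,0.0333,0],[0,0,0]],
    [0.2,[0.0017,0.0333,0],[0,0,0]],
    [0.2,[0.0017,0.0333,0],[0,0,0]],
    [0.2,[0.0017,0.0333,0],[0,0,0]],
  ],
)

```text
clock: 7.55
ee_pos: [0.5463, 0.0189, 0.3]
tool_rot: [[0.975, 0.22, -0.004], [0.22, -0.975, 0.0], [-0.004, -0.001, -1.0]]
ft_force: [-0.3, 0.0, 0.0]
grip_width: 0.0331
finger_force: 50.0
```

step_arm(
  targets=[
    [0.2,[0.0017,0.0333,0],[0,0,0]],
    [0.2,[0.0017,0.0333,0],[0,0,0]],
    [0.2,[0.0017,0.0333,0],[0,0,0]],
    [0.2,[0.0017,0.0333,0],[0,0,0]],
    [0.2,[0.0017,0.0333,0],[0,0,0]],
  ],
)

```text
clock: 8.05
ee_pos: [0.5912, -0.1414, 0.2997]
tool_rot: [[0.976, 0.22, -0.004], [0.22, -0.976, 0.001], [-0.004, -0.002, -1.0]]
ft_force: [0.1, 0.2, 0.5]
grip_width: 0.033
finger_force: 50.0
```

step_arm(
  targets=[
    [0.2,[0,0,0],[0,0,0]],
    [0.2,[0,0,0],[0,0,0]],
    [0.2,[0,0,0],[0,0,0]],
    [0.2,[0,0,0],[0,0,0]],
    [0.2,[0,0,0],[0,0,0]],
  ],
)

```text
clock: 8.55
ee_pos: [0.592, -0.1393, 0.3027]
tool_rot: [[0.975, 0.221, -0.0], [0.221, -0.975, 0.0], [-0.0, -0.0, -1.0]]
ft_force: [0.3, -0.0, -1.1]
grip_width: 0.0332
finger_force: 50.0
```

```bash
python3 - <<'E'
from h import *
s=status.read_state();print(s['clock'],s['ee_pos'],s['ft_force'])
ims=[]
for n in('scene','side','wrist'):
    p=snapshot(n)
    for t in('rammer_foot','tube_mouth','bearing_upper_top'): print(n,t,[(np.round(d['at'],4),round(d['confidence'],2)) for d in landmark_of(p,t)[:1]])
    if n=='wrist': ims.append(cv2.resize(p['pixels'],(320,240)));continue
    c=(np.array(p['orientation']).T@(np.array([.591,-.14,.15])-np.array(p['xyz'])));u=(p['mtx']@c)[:2]/c[2];u=u.astype(int)
    ims.append(cv2.resize(p['pixels'][max(0,u[1]-20):u[1]+20,u[0]-20:u[0]+20],(240,240),interpolation=cv2.INTER_CUBIC))
cv2.imwrite('pics/t.png',np.hstack(ims)[:,:,::-1])
E
```

```text
8.55 [ 0.592  -0.1393  0.3027] [ 0.2792 -0.0177 -1.0792]
scene rammer_foot [(array([ 0.5929, -0.1383,  0.1559]), 0.76)]
scene tube_mouth [(array([ 0.5888, -0.144 ,  0.131 ]), 0.58)]
scene bearing_upper_top [(array([ 0.5902, -0.1418,  0.125 ]), 0.63)]
side rammer_foot [(array([ 0.5888, -0.1369,  0.1591]), 0.84)]
side tube_mouth [(array([ 0.5924, -0.1362,  0.132 ]), 0.95)]
side bearing_upper_top [(array([ 0.5913, -0.1383,  0.1267]), 0.37)]
wrist rammer_foot [(array([ 0.5869, -0.1407,  0.1626]), 0.58)]
wrist tube_mouth [(array([ 0.7044, -0.3525, -0.0008]), 0.64)]
wrist bearing_upper_top [(array([ 0.591 , -0.1406,  0.1257]), 0.71)]
```

View pics/t.png

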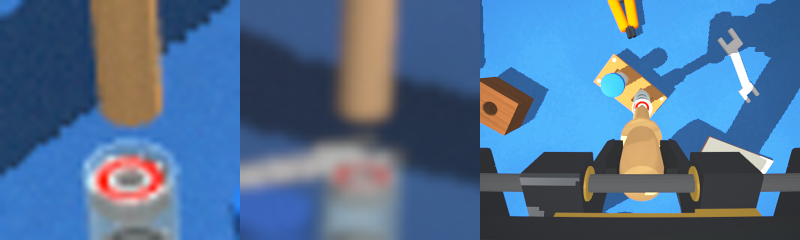

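The foot is centred over the red bearing in both views within about 1 mm (foot col 130 vs tube 131 in the scene crop; 365 vs 362 in the side crop). Descend.

step_arm(
  targets=[
    [0.2,[0,0.0008,0.007],[0,0,0]],
    [0.2,[0,0,0.007],[0,0,0]],
    [0.2,[0,0,0.007],[0,0,0]],
    [0.2,[0,0,0.006],[0,0,0]],
    [0.2,[0,0,0.006],[0,0,0]],
  ],
  newtons=60,
)

```text
clock: 9.65
ee_pos: [0.5921, -0.1411, 0.2687]
tool_rot: [[0.975, 0.22, -0.001], [0.22, -0.975, 0.0], [-0.001, -0.0, -1.0]]
ft_force: [-0.6, 0.1, -1.0]
grip_width: 0.0332
finger_force: 60.0
```

step_arm(
  targets=[
    [0.2,[0,0,0.004],[0,0,0]],
    [0.2,[0,0,0.004],[0,0,0]],
    [0.2,[0,0,0.004],[0,0,0]],
    [0.2,[0,0,0.004],[0,0,0]],
    [0.2,[0,0,0.004],[0,0,0]],
  ],
)

```text
clock: 10.15
ee_pos: [0.5924, -0.1411, 0.2496]
tool_rot: [[0.976, 0.22, 0.0], [0.22, -0.976, 0.0], [0.0, 0.0, -1.0]]
ft_force: [-0.8, 1.2, 1.0]
grip_width: 0.0329
finger_force: 60.0
```

step_arm(
  targets=[
    [0.2,[0,0,0.004],[0,0,0]],
    [0.2,[0,0,0.004],[0,0,0]],
    [0.2,[0,0,0.004],[0,0,0]],
    [0.2,[0,0,0.004],[0,0,0]],
    [0.2,[0,0,0.004],[0,0,0]],
  ],
)

```text
clock: 10.65
ee_pos: [0.5925, -0.1411, 0.2298]
tool_rot: [[0.975, 0.22, 0.0], [0.22, -0.975, -0.0], [0.0, 0.0, -1.0]]
ft_force: [-2.9, 2.0, 4.5]
grip_width: 0.0327
finger_force: 60.0
```

step_arm(
  targets=[
    [0.2,[0,0,0.003],[0,0,0]],
    [0.2,[0,0,0.003],[0,0,0]],
    [0.2,[0,0,0.003],[0,0,0]],
    [0.2,[0,0,0.002],[0,0,0]],
    [0.2,[0,0,0.002],[0,0,0]],
  ],
)

```text
clock: 11.15
ee_pos: [0.5924, -0.1411, 0.2165]
tool_rot: [[0.976, 0.22, 0.0], [0.22, -0.976, 0.0], [0.0, 0.0, -1.0]]
ft_force: [-0.7, 1.1, 3.8]
grip_width: 0.033
finger_force: 60.0
```

Expected bottom is at TCP z ≈ 0.2127; creeping on.

step_arm(
  targets=[
    [0.2,[0,0,0.001],[0,0,0]],
    [0.2,[0,0,0.001],[0,0,0]],
    [0.2,[0,0,0.001],[0,0,0]],
    [0.2,[0,0,0.001],[0,0,0]],
    [0.2,[0,0,0],[0,0,0]],
  ],
)

```text
clock: 11.65
ee_pos: [0.5924, -0.1411, 0.2127]
tool_rot: [[0.975, 0.22, 0.0], [0.22, -0.975, -0.0], [0.0, 0.0, -1.0]]
ft_force: [-1.4, 1.2, 3.0]
grip_width: 0.0333
finger_force: 60.0
```

step_arm(
  targets=[
    [0.2,[0,0,0.0005],[0,0,0]],
    [0.2,[0,0,0.0005],[0,0,0]],
    [0.2,[0,0,0.0005],[0,0,0]],
    [0.2,[0,0,0.0005],[0,0,0]],
    [0.2,[0,0,0],[0,0,0]],
  ],
)

```text
clock: 12.15
ee_pos: [0.5928, -0.1412, 0.2126]
tool_rot: [[0.975, 0.22, 0.001], [0.22, -0.976, -0.0], [0.001, 0.0, -1.0]]
ft_force: [-3.4, 1.2, 10.2]
grip_width: 0.0333
finger_force: 60.0
```

Stopped yielding, 10 N. A little firmer.

step_arm(
  targets=[
    [0.2,[0,0,0.0005],[0,0,0]],
    [0.2,[0,0,0.0005],[0,0,0]],
    [0.2,[0,0,0.0005],[0,0,0]],
    [0.2,[0,0,0],[0,0,0]],
    [0.2,[0,0,0],[0,0,0]],
  ],
)

```text
clock: 12.65
ee_pos: [0.5931, -0.1412, 0.2126]
tool_rot: [[0.975, 0.22, 0.002], [0.22, -0.975, -0.0], [0.002, 0.001, -1.0]]
ft_force: [-4.7, 1.8, 15.8]
grip_width: 0.0331
finger_force: 60.0
```

```bash
python3 - <<'E'
from h import *
s=status.read_state();print(s['clock'],s['ee_pos'],s['ft_force'])
ims=[]
for n in('scene','side'):
    p=snapshot(n)
    for t in('bearing_upper_top','bearing_lower_top'): print(n,t,[(np.round(d['at'],4),round(d['confidence'],2)) for d in landmark_of(p,t)[:1]])
    c=(np.array(p['orientation']).T@(np.array([.591,-.14,.1])-np.array(p['xyz'])));u=(p['mtx']@c)[:2]/c[2];u=u.astype(int)
    ims.append(cv2.resize(p['pixels'][u[1]-30:u[1]+30,u[0]-30:u[0]+30],(400,400),interpolation=cv2.INTER_CUBIC))
cv2.imwrite('pics/b.png',np.hstack(ims)[:,:,::-1])
E
```

```text
12.65 [ 0.5931 -0.1412  0.2126] [-4.6743  1.8075 15.8279]
scene bearing_upper_top []
scene bearing_lower_top []
side bearing_upper_top []
side bearing_lower_top []
```

View pics/b.png

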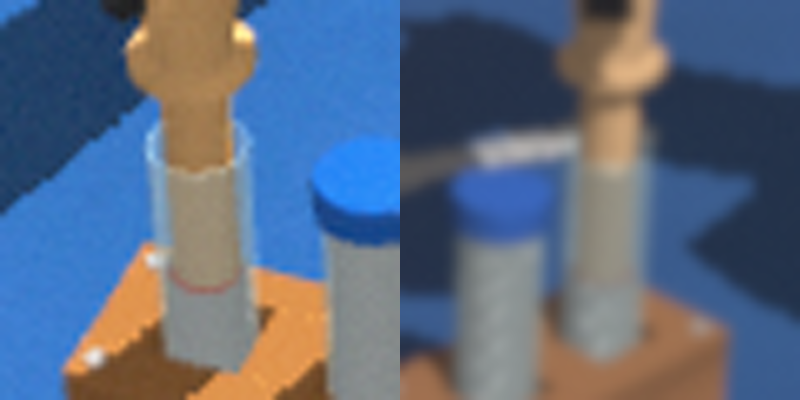

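Both bearings are home: the foot sits about 60 mm below the rim with a solid gap-free column beneath, at 15.8 N with no yield, at the predicted height. Withdrawing.

step_arm(
  targets=[
    [0.2,[0,0,-0.006],[0,0,0]],
    [0.2,[0,0,-0.02],[0,0,0]],
    [0.2,[0,0,-0.024],[0,0,0]],
    [0.2,[0,0,-0.024],[0,0,0]],
    [0.2,[0,0,-0.02],[0,0,0]],
  ],
)

```text
clock: 13.45
ee_pos: [0.5924, -0.1413, 0.3034]
tool_rot: [[0.976, 0.22, -0.0], [0.22, -0.976, -0.0], [-0.0, 0.0, -1.0]]
ft_force: [-0.1, -0.4, -0.9]
grip_width: 0.0333
finger_force: 60.0
```

step_arm(
  targets=[
    [0.2,[0,0,0],[0,0,0]],
    [0.2,[0,0,0],[0,0,0]],
    [0.2,[0,0,0],[0,0,0]],
    [0.2,[-0.001,-0.03,0],[0,0,0]],
    [0.2,[-0.002,-0.033,0],[0,0,0]],
  ],
)

```text
clock: 13.95
ee_pos: [0.5747, -0.0804, 0.3007]
tool_rot: [[0.976, 0.218, -0.003], [0.218, -0.976, 0.001], [-0.003, -0.001, -1.0]]
ft_force: [0.5, -0.2, -0.6]
grip_width: 0.0329
finger_force: 60.0
```

step_arm(
  targets=[
    [0.2,[-0.0017,-0.0338,0],[0,0,0]],
    [0.2,[-0.0017,-0.0338,0],[0,0,0]],
    [0.2,[-0.0017,-0.0338,0],[0,0,0]],
    [0.2,[-0.0017,-0.0338,0],[0,0,0]],
    [0.2,[-0.0017,-0.0338,0],[0,0,0]],
  ],
)

```text
clock: 14.45
ee_pos: [0.5287, 0.0837, 0.3011]
tool_rot: [[0.976, 0.22, -0.003], [0.22, -0.976, -0.0], [-0.003, -0.0, -1.0]]
ft_force: [-0.3, 0.3, -0.5]
grip_width: 0.0326
finger_force: 60.0
```

step_arm(
  targets=[
    [0.2,[-0.0017,-0.0338,0],[0,0,0]],
    [0.2,[-0.0017,-0.0338,0],[0,0,0]],
    [0.2,[-0.0017,-0.0338,0],[0,0,0]],
    [0.2,[0,0,0],[0,0,0]],
    [0.2,[0,0,0],[0,0,0]],
  ],
)

```text
clock: 14.95
ee_pos: [0.502, 0.1806, 0.3016]
tool_rot: [[0.975, 0.222, -0.002], [0.222, -0.975, -0.001], [-0.002, 0.001, -1.0]]
ft_force: [-0.7, 0.6, -0.7]
grip_width: 0.0332
finger_force: 60.0
```

step_arm(
  targets=[
    [0.2,[0,0,0],[0,0,0]],
    [0.2,[0,0,0],[0,0,0]],
    [0.2,[0,0,0],[0,0,0]],
    [0.2,[0,0,0],[0,0,0]],
    [0.2,[0,0,0],[0,0,0]],
  ],
)

```text
clock: 15.45
ee_pos: [0.503, 0.18, 0.3033]
tool_rot: [[0.976, 0.219, 0.0], [0.219, -0.976, 0.0], [0.0, -0.0, -1.0]]
ft_force: [0.1, -0.3, -0.8]
grip_width: 0.0329
finger_force: 60.0
```

```bash
python3 - <<'E'
from h import *
s=status.read_state();print(s['clock'],s['ee_pos'])
for n in('scene','side'):
    p=snapshot(n)
    for t in('rammer_foot','rammer_handle','holder_hole'): print(n,t,[(np.round(d['at'],4),round(d['confidence'],2)) for d in landmark_of(p,t)[:1]])
    t='bearing_upper_top';print(t,[(np.round(d['at'],4),round(d['confidence'],2)) for d in landmark_of(p,t)[:1]])
E
```

```text
15.45 [0.503  0.18   0.3033]
scene rammer_foot [(array([0.5006, 0.1843, 0.1582]), 0.6)]
scene rammer_handle [(array([0.5059, 0.1765, 0.3008]), 0.94)]
scene holder_hole [(array([0.5022, 0.182 , 0.0603]), 0.75)]
bearing_upper_top []
side rammer_foot [(array([0.4979, 0.1826, 0.161 ]), 0.94)]
side rammer_handle [(array([0.5015, 0.1754, 0.2984]), 0.96)]
side holder_hole [(array([0.5001, 0.1823, 0.0576]), 0.81)]
bearing_upper_top []
```

Foot and hole agree within about 2 mm. Lowering.

step_arm(
  targets=[
    [0.2,[0,0,0.025],[0,0,0]],
    [0.2,[0,0,0.025],[0,0,0]],
    [0.2,[0,0,0.02],[0,0,0]],
    [0.2,[0,0,0.01],[0,0,0]],
    [0.2,[0,0,0.005],[0,0,0]],
  ],
)

```text
clock: 16.45
ee_pos: [0.5023, 0.1803, 0.2171]
tool_rot: [[0.975, 0.22, -0.002], [0.22, -0.975, -0.001], [-0.002, 0.0, -1.0]]
ft_force: [-0.0, -0.2, 0.0]
grip_width: 0.033
finger_force: 60.0
```

step_arm(
  targets=[
    [0.2,[0,0,0.005],[0,0,0]],
    [0.2,[0,0,0.004],[0,0,0]],
    [0.2,[0,0,0.004],[0,0,0]],
    [0.2,[0,0,0.004],[0,0,0]],
    [0.2,[0,0,0.004],[0,0,0]],
  ],
)

```text
clock: 16.95
ee_pos: [0.503, 0.1805, 0.1973]
tool_rot: [[0.975, 0.22, 0.001], [0.22, -0.975, 0.0], [0.001, -0.0, -1.0]]
ft_force: [-0.4, 0.6, -0.5]
grip_width: 0.0331
finger_force: 60.0
```

Foot at ~0.055, inside the hole without contact. Lower to just above the bottom, then open.

step_arm(
  targets=[
    [0.2,[0,0,0.01],[0,0,0]],
    [0.2,[0,0,0.01],[0,0,0]],
    [0.2,[0,0,0.01],[0,0,0]],
    [0.2,[0,0,0.008],[0,0,0]],
    [0.2,[0,0,0.004],[0,0,0]],
  ],
)

```text
clock: 17.45
ee_pos: [0.5021, 0.1802, 0.1537]
tool_rot: [[0.975, 0.22, -0.002], [0.22, -0.976, -0.001], [-0.002, 0.0, -1.0]]
ft_force: [-0.3, -0.4, -1.2]
grip_width: 0.0328
finger_force: 60.0
```

step_arm(
  targets=[
    [0.2,[0,0,0.0015],[0,0,0]],
    [0.2,[0,0,0],[0,0,0]],
    [0.2,[0,0,0],[0,0,0]],
    [0.2,[0,0,0],[0,0,0]],
    [0.2,[0,0,0],[0,0,0]],
  ],
)

```text
clock: 17.95
ee_pos: [0.5031, 0.1805, 0.1542]
tool_rot: [[0.976, 0.22, 0.001], [0.22, -0.976, 0.0], [0.001, -0.0, -1.0]]
ft_force: [0.7, 0.2, -0.3]
grip_width: 0.0325
finger_force: 60.0
```

step_arm(
  targets=[
    [1,[0,0,0],[0,0,0]],
    [1,[0,0,0],[0,0,0]],
    [1,[0,0,0],[0,0,0]],
    [1,[0,0,0],[0,0,0]],
    [1,[0,0,0],[0,0,0]],
  ],
)

```text
clock: 18.45
ee_pos: [0.5029, 0.1804, 0.1538]
tool_rot: [[0.975, 0.22, 0.0], [0.22, -0.975, 0.0], [0.0, -0.0, -1.0]]
ft_force: [-0.2, 0.5, -0.1]
grip_width: 0.0706
finger_force: 0.0
```

step_arm(
  targets=[
    [1,[0,0,0],[0,0,0]],
    [1,[0,0,0],[0,0,0]],
    [1,[0,0,-0.02],[0,0,0]],
    [1,[0,0,-0.03],[0,0,0]],
    [1,[0,0,-0.03],[0,0,0]],
  ],
)

```text
clock: 18.95
ee_pos: [0.5022, 0.1803, 0.2339]
tool_rot: [[0.975, 0.22, -0.002], [0.22, -0.975, -0.001], [-0.002, 0.0, -1.0]]
ft_force: [-0.0, 0.4, 0.5]
grip_width: 0.0884
finger_force: 0.0
```

step_arm(
  targets=[
    [1,[0,0,-0.03],[0,0,0]],
    [1,[0,0,-0.03],[0,0,0]],
    [1,[0,0,-0.02],[0,0,0]],
    [1,[0,0,0],[0,0,0]],
    [1,[0,0,0],[0,0,0]],
  ],
)

```text
clock: 19.45
ee_pos: [0.5028, 0.1804, 0.3134]
tool_rot: [[0.975, 0.22, 0.0], [0.22, -0.975, 0.0], [0.0, -0.0, -1.0]]
ft_force: [-0.3, 0.6, 0.4]
grip_width: 0.0879
finger_force: 0.0
```

```bash
python3 - <<'E'
from h import *
s=status.read_state();print(s['clock'],s['ee_pos'],s['grip_width'])
p=snapshot('scene');save(p,'e.png')
for t in('rammer_foot','rammer_handle','holder_hole','bearing_upper_top','bearing_lower_top'): print(t,[(np.round(d['at'],4),round(d['confidence'],2)) for d in landmark_of(p,t)[:1]])
cv2.imwrite('pics/e.png',cv2.resize(p['pixels'][150:300,230:430],(800,600),interpolation=cv2.INTER_CUBIC)[:,:,::-1])
E
```

```text
19.45 [0.5028 0.1804 0.3134] 0.08793308868826527
rammer_foot []
rammer_handle [(array([0.5063, 0.1784, 0.1515]), 0.77)]
holder_hole [(array([0.505 , 0.1864, 0.0585]), 0.94)]
bearing_upper_top []
bearing_lower_top []
```

View pics/e.png

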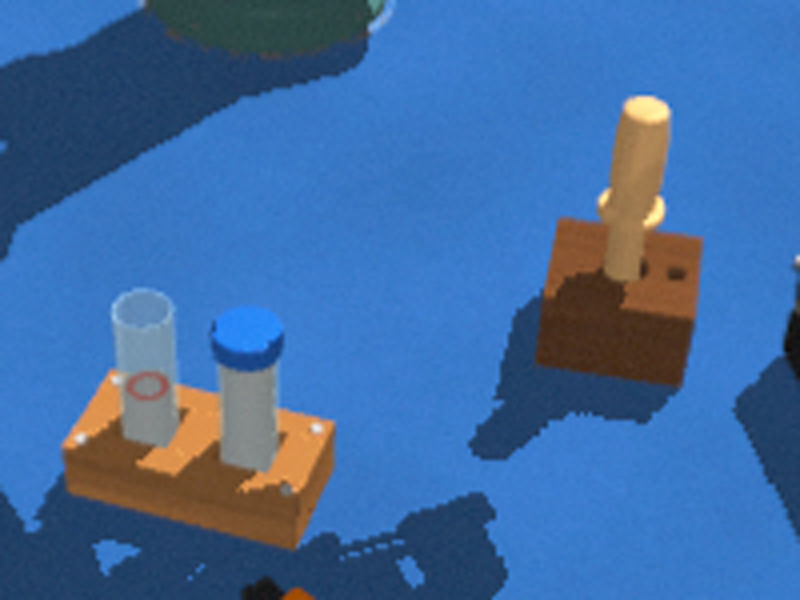

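The rammer stands upright in its hole (px 640,190 of the crop), the red bearing sits low on a gap-free stack (148,386), and the gripper is clear of everything.

```bash
python3 -c "
from plant import hand_in; print(hand_in())"
```

```text
the job is handed in; nothing more can be done
None
```

Job handed in: both bearings were pressed home (15.8 N with no further movement), and the rammer is back upright in its hole with the gripper clear; no verdict was returned.

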